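Roll the red-capped sample vial up to the line

ROBOT

A 6-joint arm with a two-finger parallel gripper is mounted at the origin on the work surface. World frame = base frame: x ahead of the robot, y to its left, z up, the work surface at z = 0. Lengths are in m, angles in degrees, forces in N, time in s.
With the tool pointing down it reaches from about 0.35 to 0.875 m from the base axis. Payload 4.2 kg.
Tool frame: the origin (TCP) lies at the very end of the fingers, on their centre line; the grasp point (between the pads) lies ctrl.pinch_z behind it (ctrl.pinch_z is the distance from the TCP to the grasp point, in m); z points along the fingers, y is the line along which they close (so a half turn about z gives the same grasp; the last joint's range is limited). The gripper opens to 87 mm and grips with 3 to 60 N. Pads are 19 mm wide; open, the fingers measure 117 mm over their backs; the gripper's body (75 mm by 190 mm) begins 51 mm behind the grasp point.
Start: joints at [-49.526, 22.042, 0.453, 0, -68.411, -14.817], TCP at [0.271, -0.563, 0.223] pointing down, gripper open.
Joint ranges: [-179.83, 179.83], [-69.29, 118.12], [-61.27, 80.66], [-181.25, 117.63], [-171.15, -9.14], [-177.46, 177.46]. Speed limits (degrees/s): [159.86, 159.86, 180, 180, 180, 180].

INTERFACE

Orientations are given as [roll, pitch, yaw] about the fixed x, y, z axes, in that order (R = Rz(yaw) Ry(pitch) Rx(roll)).
In Python, from cell import ctrl gives the robot as it stands.
- The arm moves only by the tool drive_effector, called after "Request:" as name(argument=value, ...) on one line, values as JSON. Schema: {"type":"object","properties":{"moves":{"type":"object","properties":{"aperture":{"type":"array","items":{"type":"number"},"minItems":1,"maxItems":10},"x":{"type":"array","items":{"type":"number"},"minItems":1,"maxItems":10},"y":{"type":"array","items":{"type":"number"},"minItems":1,"maxItems":10},"z":{"type":"array","items":{"type":"number"},"minItems":1,"maxItems":10},"rx":{"type":"array","items":{"type":"number"},"minItems":1,"maxItems":10},"ry":{"type":"array","items":{"type":"number"},"minItems":1,"maxItems":10},"rz":{"type":"array","items":{"type":"number"},"minItems":1,"maxItems":10}},"additionalProperties":false,"required":["aperture","x","y","z","rx","ry","rz"]},"only":{"type":"string"},"quiet":{"type":"boolean"},"lines":{"type":"string"}},"required":["moves"],"additionalProperties":false}. moves is an object with one list for each field, all of the same length, 1 to 10, a row being the entries at one place: aperture (the finger opening in m), x, y, z (the shift in shares of the most that a row can go, 1 being 62.5 mm), rx, ry, rz (a rotation vector in a scale on which 1.0 is pi rad); each row shifts and turns the commanded pose from where the row before left it, along the tool's axes as they then stand; what a row does not reach is not made up. A row lasts 1/8 s, in which the tool goes at most 0.0625 m and 10.7 degrees, less where a joint would pass 70% of its speed; a pose out of reach is approached as far as the arm can. The fingers move at their own pace and stop on an object; the grip force is fixed at half the most. Time passes only in rows, so rows that do not move let the fingers close. The tool returns the time, the measured TCP pose, the force, the opening and the grip force at its end. only (a regular expression) keeps the lines of the reply that match it, lines (a string "A,B") keeps lines A to B, and quiet returns only ok. Shift and turn numbers lie between -1 and 1, and a call with a number outside is refused. Input that does not fit is refused with a message, and nothing moves.
- ctrl.state(): the state, without advancing time (a new reading comes with each control period).
- ctrl.snapshot(name): name is "scene" or "top" or "wrist"; returns a dict with "pixels" (384x512x3 uint8, red, green, blue), "range_z" (384x512 float32, m along the optical axis (not along the pixel's ray), 0 where there is no reading), "vertical_fov" (degrees; the focal length in pixels is half the picture's height over the tangent of half this angle, whatever the lens; pixels are square), "cx", "cy" (the principal point, pixels), "distortion" ([k1, k2, p1, p2, k3] as OpenCV has them; the pictures are not rectified), "view" (4x4, takes a point from world to camera coordinates); the wrist camera has in their place "T_tool_cam" (4x4, takes a point from camera to tool coordinates, whose origin is the TCP and whose axes are the flange's). Camera axes: x right, y up, looking along -z (the intrinsics and any distortion apply to the point x, -y, -z); pixel columns grow to the right and rows downward; lengths in m; the calibration is good to about 2 mm. A picture is of the moment at which its call begins: read the wrist's pose just before it.
- ctrl.finish_job(): hands the job in; it is judged then, once.
The state is a dict: "t": time; "qpos": joint angles; "qvel": joint speeds; "joint_torque": joint torques, N m; "tcp_pos": TCP position; "tool_rot": TCP orientation; "contact_force": force on the tool from outside, world axes, zero at the start; "ft_torque": the same for the moment, N m; "width": finger opening in m; "gripper_force": force on a finger pad.
Only numpy, scipy, OpenCV 4.12 (cv2) and the standard library are available. Lean on these libraries where they do the work, as an engineer would, in place of code of your own. Each camera call takes 0.05 s, during which the arm holds its last target. There are 200 camera calls.

TASK

Three sample vials lie on the mat. Push the red-capped one by its side so that it rolls away from the robot up to the white line and comes to rest lying along the line, its middle over it. Don't pick it up, don't let it roll past the line, and leave the other two vials where they are.

Things in the scene. Friction and masses are not known exactly. Their poses are not given: they have to be found in the camera images.
- vial_red: To be rolled: amber glass vial with a red screw cap, lying on the mat. 28 mm in diameter, 95 mm long. Origin: on its axis, half-way along (17 mm above the bench). Its y axis runs along its length to the cap (last 17 mm, 25 mm in diameter); x and z turn as it rolls. 35 to 70 g. Starts 90 to 160 mm short of the line, nearly parallel to it. Let go at 50 mm/s it coasts some 5 mm, then stays put
- vial_blue: Leave alone: amber glass vial with a blue screw cap, lying on the mat. 28 mm in diameter, 95 mm long. Origin: on its axis, half-way along (17 mm above the bench). Its y axis runs along its length to the cap (last 17 mm, 25 mm in diameter); x and z turn as it rolls. 
- vial_white: Leave alone: amber glass vial with a white screw cap, lying on the mat. 28 mm in diameter, 95 mm long. Origin: on its axis, half-way along (17 mm above the bench). Its y axis runs along its length to the cap (last 17 mm, 25 mm in diameter); x and z turn as it rolls. 
- mark (a point): middle of the white line (6 x 440 mm) across a fixed, soft, dark teal mat (300 x 440 mm); on the mat's top, 3 mm above the bench. y runs along the line, x is the rolling direction, away from the robot, z up. The mat ends 80 mm past the line. The vials lie side by side about 140 mm apart along y (near y = -140, 0, 140 mm), in any order, with a clear way along x

How it is judged (in metres and radians):
At the end, for the whole second after the job is handed in: The red-capped vial lies at rest on the mat with its middle within 12 mm of the white line (measured square to it) and its length within 12 degrees of the line, not off the line's ends (x of vial_red in the frame of mark between -0.012 and 0.012 m and y of vial_red in the frame of mark between -0.21 and 0.21 m and angle between the y axis of vial_red and the y axis of mark, either way round below 0.21 rad and linear speed of vial_red below 0.01 m/s and z of vial_red in the frame of mark below 0.018 m); the robot touches nothing.
It fails at once if the red-capped vial rolls more than 20 mm past the white line (x of vial_red in the frame of mark above 0.02 m).
It fails at once if the red-capped vial is lifted more than 12 mm off the mat (z of vial_red in the frame of mark above 0.026 m).
It fails at once if the blue-capped vial is moved more than 15 mm (distance of vial_blue from where it was at the start of the episode above 0.015 m).
It fails at once if the white-capped vial is moved more than 15 mm (distance of vial_white from where it was at the start of the episode above 0.015 m).
It also fails if it takes over 38 s, if anything falls off the work surface, if the arm or the gripper's body presses on something with over 40 N, if the wrist force passes 120 N, or if a joint passes its speed limit or range.

## Working session

There is one attempt and no reset: what is moved stays moved. The work goes in short steps, Python scripts to look and compute and a tool call to move; the robot and the scene stay as the last step left them, time stands still between calls to the robot, and variables do not carry over. Pictures are saved under pics/ and viewed, at most 10 in all, crops included, and the job is handed in when it is done.

```bash
ls; mkdir -p pics; python3 - <<'E'
from cell import ctrl
import cv2,numpy as np
for n in("top","scene"):
    s=ctrl.snapshot(n); cv2.imwrite(f"pics/{n}0.png",s["pixels"][:,:,::-1]); np.savez(f"{n}0.npz",**s)
    print(n,s["vertical_fov"],s["cx"],s["cy"],s["distortion"],np.round(s["view"],3).tolist())
print(ctrl.state()["tool_rot"],ctrl.state()["t"],ctrl.pinch_z)
E
```

```text
cell.py
pics
top 47.6589034815148 257.03191849949735 193.92431225959731 [-0.03647251  0.          0.          0.          0.        ] [[-0.007, -1.0, 0.013, 0.046], [0.983, -0.004, 0.186, -0.565], [-0.186, 0.014, 0.983, -0.746], [0.0, 0.0, 0.0, 1.0]]
scene 45.63114533571638 250.85212469810705 196.2832956918542 [-0.04283546  0.          0.          0.          0.        ] [[0.864, 0.503, -0.015, -0.486], [-0.273, 0.495, 0.825, 0.108], [0.422, -0.709, 0.565, -0.961], [0.0, 0.0, 0.0, 1.0]]
[ 1.79888792e+02 -4.70720114e-03 -1.54354312e+02] 0.1 0.0187
```

View pics/top0.png

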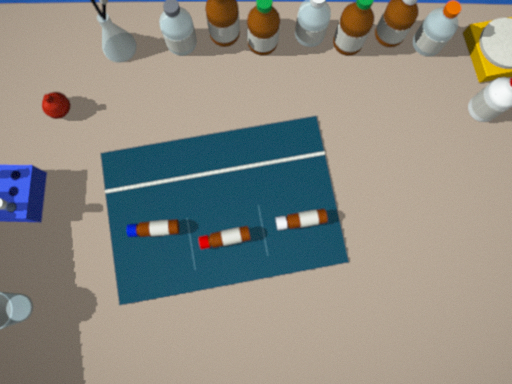

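View pics/scene0.png

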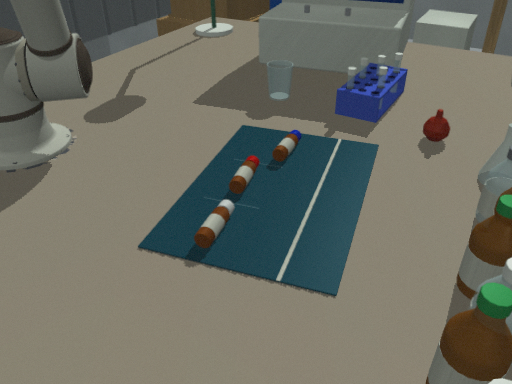

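The top view shows the red vial in the middle, cap at (204,242) and base at (250,233). Blue is at about (153,229), white at about (302,219), and the line runs from (106,190) to (324,153). The scene view agrees (red vial near (245,175)), and thin pale strips lie between the vials.

```bash
cat > h.py <<'E'
import cv2,numpy as np
def cam(s):
    f=192/np.tan(np.radians(float(s["vertical_fov"]))/2)
    return np.array([[f,0,float(s["cx"])],[0,f,float(s["cy"])],[0,0,1]]),np.array(s["distortion"],float)
def rays(s,px):
    K,d=cam(s); u=cv2.undistortPoints(np.array(px,float).reshape(-1,1,2),K,d).reshape(-1,2)
    V=np.array(s["view"]); R=V[:3,:3]; o=-R.T@V[:3,3]
    return o,np.c_[u[:,0],-u[:,1],-np.ones(len(u))]@R
def plane(s,px,z):
    o,D=rays(s,px); return o+D*((z-o[2])/D[:,2])[:,None]
def mid(sa,a,sb,b):
    o,D=rays(sa,[a]);p,E=rays(sb,[b]);A=np.c_[D[0],-E[0]]
    t=np.linalg.lstsq(A,p-o,rcond=None)[0];x=o+t[0]*D[0];y=p+t[1]*E[0]
    return (x+y)/2,np.linalg.norm(x-y)
def regions(s):
    """mat mask, vial blobs, line blob (full-image masks)"""
    hsv=cv2.cvtColor(s["pixels"],cv2.COLOR_RGB2HSV)
    teal=cv2.inRange(hsv,(85,100,25),(110,255,150))
    c=max(cv2.findContours(teal,0,2)[0],key=cv2.contourArea)
    hull=np.zeros_like(teal);cv2.fillConvexPoly(hull,cv2.convexHull(c),255)
    hull=cv2.erode(hull,np.ones((5,5)))
    pix=s["pixels"].astype(int)
    fg=((pix.max(2)>95)&(hull>0)|((pix[:,:,0]>pix[:,:,2])&(hull>0))).astype(np.uint8)
    fg[(hsv[:,:,2]<110)&(hsv[:,:,0]>85)&(hsv[:,:,0]<112)]=0
    n,l,st,_=cv2.connectedComponentsWithStats(fg)
    return [(l==i) for i in range(1,n) if st[i,4]>150], pix
E
cat > m.py <<'E'
from h import *
S={n:dict(np.load(n+"0.npz")) for n in("top","scene")}
C={}
for n,s in S.items():
    B,p=regions(s)
    for b in B:
        yx=np.argwhere(b);P=yx[:,::-1].astype(np.float32);(c,w,a)=cv2.minAreaRect(P)
        if max(w)/max(min(w),1)>8:
            k='line';q=cv2.fitLine(P,2,0,.01,.01).ravel();t=(P-q[2:])@q[:2]
            e=[q[2:]+q[:2]*t.min(),q[2:]+q[:2]*t.max()]
        else:
            m=p[b];red=((m[:,0]>140)&(m[:,1]<50)).sum();bl=((m[:,2]>120)&(m[:,0]<70)).sum()
            k='red' if red>20 else 'blue' if bl>20 else 'white'
            q=cv2.boxPoints((c,w,a));i=np.argsort([np.linalg.norm(q[0]-x) for x in q])
            r=[x for x in range(4) if x not in(0,i[1])]; e=[(q[0]+q[i[1]])/2,(q[r[0]]+q[r[1]])/2]
        C[n,k,]=(np.array(c),e);z=.003 if k=='line' else .017
        print(n,k,len(P),np.round(c,1),np.round(w,1),'ctr',plane(s,[c],z).round(4),'ends',plane(s,e,z).round(4).tolist())
for k in('red','blue','white'):
    try: print(k,mid(S['top'],C['top',k][0],S['scene'],C['scene',k][0]))
    except KeyError as x: print(x)
E
python3 m.py
```

```text
top white 784 [300.7 219. ] [15.6 53.1] ctr [[ 0.5227 -0.04    0.017 ]] ends [[0.5146, 0.0101, 0.017], [0.5308, -0.0903, 0.017]]
top blue 774 [151.6 228.1] [15.5 53.5] ctr [[0.5066 0.2429 0.017 ]] ends [[0.5036, 0.2933, 0.017], [0.5096, 0.1924, 0.017]]
top red 777 [223.4 237.1] [16.2 52.6] ctr [[0.4889 0.1069 0.017 ]] ends [[0.4788, 0.1551, 0.017], [0.4991, 0.0584, 0.017]]
scene white 422 [286.  145.8] [14.3 34.6] ctr [[0.5058 0.2357 0.017 ]] ends [[0.5108, 0.1784, 0.017], [0.5002, 0.299, 0.017]]
scene red 615 [244.2 173.8] [16.1 42.7] ctr [[0.4874 0.1047 0.017 ]] ends [[0.4993, 0.0457, 0.017], [0.474, 0.1713, 0.017]]
scene white 916 [214.  222.8] [18.7 55.2] ctr [[ 0.5206 -0.0413  0.017 ]] ends [[0.5307, -0.0969, 0.017], [0.5091, 0.022, 0.017]]
red (array([0.48794191, 0.10616894, 0.01658475]), np.float64(0.0024255943788256836))
('scene', 'blue')
white (array([ 0.52165603, -0.04069782,  0.01714684]), np.float64(0.0024722225952601073))
```

```bash
cat > l.py <<'E'
from h import *
import sys
ends={'top':((106,190),(324,153)),'scene':((339,141),(281,278))}
for n in ends:
    s=dict(np.load(n+"0.npz"));p=s["pixels"].astype(int)
    band=np.zeros(p.shape[:2],np.uint8);cv2.line(band,*ends[n],1,11)
    P=np.argwhere((band>0)&(p[:,:,0]>130)&(abs(p[:,:,0]-p[:,:,2])<70))[:,::-1].astype(np.float32)
    # keep line only (exclude bench beyond ends)
    a,b=map(np.array,ends[n]);d=(b-a)/np.linalg.norm(b-a);t=(P-a)@d;P=P[(t>3)&(t<np.linalg.norm(b-a)-3)]
    q=cv2.fitLine(P,cv2.DIST_HUBER,0,.01,.01).ravel()
    W=plane(s,[q[2:]-80*q[:2],q[2:]+80*q[:2]] if n=='top' else [q[2:]-50*q[:2],q[2:]+50*q[:2]],.003)[:,:2]
    u=W[1]-W[0];u/=np.linalg.norm(u);u*=-np.sign(u[1])*-1
    nrm=np.array([u[1],-u[0]]);off=nrm@W[0]
    print(n,len(P),'n',nrm.round(4),'yaw',np.degrees(np.arctan2(nrm[1],nrm[0])).round(2),'off',off.round(4),'dist red',[round(off-nrm@np.array(v),4) for v in((.4889,.1069),(.4874,.1047))])
from cell import ctrl
print(ctrl.state()["t"])
E
python3 l.py
```

```text
top 794 n [0.9845 0.1755] yaw 10.11 off 0.6316 dist red [np.float64(0.1315), np.float64(0.1334)]
scene 447 n [0.9844 0.1758] yaw 10.12 off 0.6304 dist red [np.float64(0.1303), np.float64(0.1322)]
0.1
```

Careful with the scale: shifts go in shares of 62.5 mm and turns go in shares of pi rad. That gives: 0.0513 m is 0.8208, -0.024 m is -0.384, 7.78 degrees / 180 = 0.0432.

Request:
drive_effector(moves={"aperture": [0.03, 0.03, 0.03, 0.03, 0.03, 0.03, 0.03, 0.03, 0.03, 0.03], "x": [0, 0, -0.384, -0.384, -0.384, -0.384, -0.384, -0.384, -0.384, -0.384], "y": [0, 0, 0.8208, 0.8208, 0.8208, 0.8208, 0.8208, 0.8208, 0.8208, 0.8208], "z": [0, 0, 0, 0, 0, 0, 0, 0, 0, 0], "rx": [0, 0, 0, 0, 0, 0, 0, 0, 0, 0], "ry": [0, 0, 0, 0, 0, 0, 0, 0, 0, 0], "rz": [0.0432, 0.0432, 0, 0, 0, 0, 0, 0, 0, 0]})

```text
t: 1.35
tcp_pos: [0.3876, -0.1238, 0.2225]
tool_rot: [180.0, 0.0, -169.9]
contact_force: [0.5, -0.8, 0.2]
width: 0.0301
gripper_force: 0.0
```

Request:
drive_effector(moves={"aperture": [0.03, 0.03, 0.03, 0.03, 0.03, 0.03], "x": [-0.384, -0.384, -0.384, -0.384, 0, 0], "y": [0.8208, 0.8208, 0.8208, 0.8208, 0, 0], "z": [0, 0, 0, 0, 0, 0], "rx": [0, 0, 0, 0, 0, 0], "ry": [0, 0, 0, 0, 0, 0], "rz": [0, 0, 0, 0, 0, 0]})

```text
t: 2.1
tcp_pos: [0.4455, 0.0931, 0.222]
tool_rot: [-180.0, -0.1, -169.9]
contact_force: [0.1, 0.2, -0.6]
width: 0.0297
gripper_force: 0.0
```

Scaled: 0.05 m is 0.8, 0.04 m is 0.64.

Request:
drive_effector(moves={"aperture": [0.03, 0.03, 0.03, 0.03, 0.03, 0.03, 0.03], "x": [0, 0, 0, 0, 0, 0, 0], "y": [0, 0, 0, 0, 0, 0, 0], "z": [0.8, 0.8, 0.8, 0.64, 0.32, 0, 0], "rx": [0, 0, 0, 0, 0, 0, 0], "ry": [0, 0, 0, 0, 0, 0, 0], "rz": [0, 0, 0, 0, 0, 0, 0]})

```text
t: 2.98
tcp_pos: [0.4467, 0.0928, 0.0135]
tool_rot: [180.0, 0.1, -169.9]
contact_force: [0.7, 0.2, -0.2]
width: 0.0299
gripper_force: 0.0
```

```bash
python3 - <<'E'
from cell import ctrl
import cv2
for n in("top","wrist"):
    p=ctrl.snapshot(n)["pixels"][:,:,::-1]
    cv2.imwrite(f"pics/{n}1.png",p)
a=cv2.imread("pics/top1.png")[120:310,90:360];b=cv2.imread("pics/wrist1.png")
cv2.imwrite("pics/c1.png",cv2.hconcat([cv2.resize(a,(426,300)),cv2.resize(b,(374,300))]))
E
```

```text
(no output)
```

View pics/c1.png

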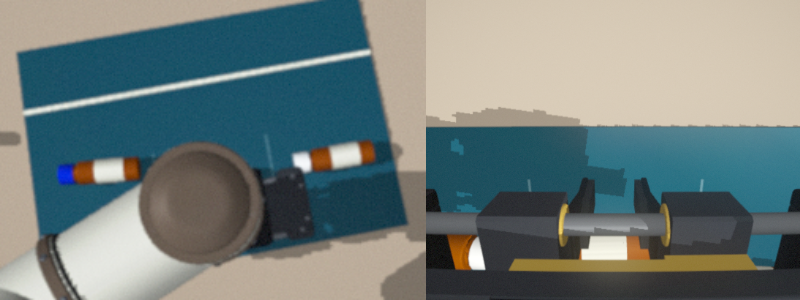

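Scaled: -0.006 m is -0.096, -0.005 m is -0.08.

Request:
drive_effector(moves={"aperture": [0.03, 0.03, 0.03, 0.03, 0.03, 0.03, 0.03, 0.03, 0.03, 0.03], "x": [0, -0.096, -0.096, -0.08, -0.08, -0.08, -0.08, -0.08, -0.08, -0.08], "y": [0, 0, 0, 0, 0, 0, 0, 0, 0, 0], "z": [0.064, 0, 0, 0, 0, 0, 0, 0, 0, 0], "rx": [0, 0, 0, 0, 0, 0, 0, 0, 0, 0], "ry": [0, 0, 0, 0, 0, 0, 0, 0, 0, 0], "rz": [0, 0, 0, 0, 0, 0, 0, 0, 0, 0]})

```text
t: 4.32
tcp_pos: [0.4927, 0.1015, 0.0085]
tool_rot: [-180.0, -0.0, -169.9]
contact_force: [0.3, 0.1, -0.1]
width: 0.0302
gripper_force: 0.0
```

```bash
python3 - <<'E'
from cell import ctrl
import cv2
p=ctrl.snapshot("scene")["pixels"][:,:,::-1]
cv2.imwrite("pics/s2.png",cv2.resize(p[80:300,120:400],None,fx=2.5,fy=2.5))
E
```

```text
(no output)
```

View pics/s2.png

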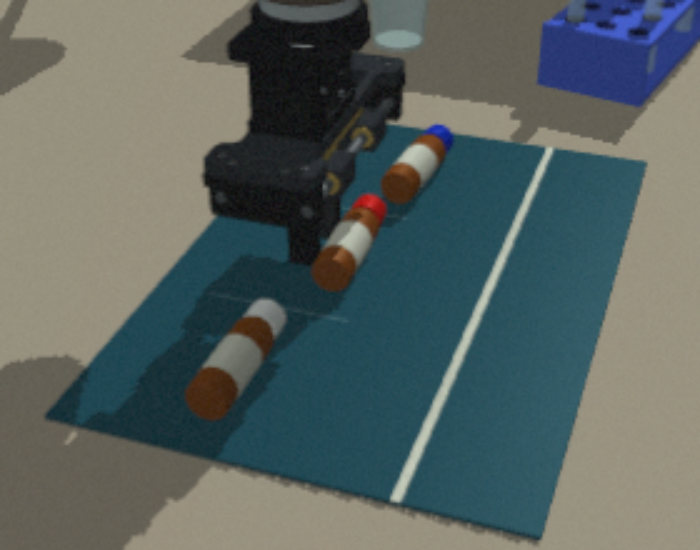

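The scene crop shows the fingers behind the red vial (crop (350,240)), which has rolled ahead and lies parallel to the line. The blue (415,165) and white (240,355) vials look undisturbed.

Scaled: -0.005 m is -0.08.

Request:
drive_effector(moves={"aperture": [0.03, 0.03, 0.03, 0.03, 0.03, 0.03, 0.03, 0.03, 0.03, 0.03], "x": [-0.08, -0.08, -0.08, -0.08, -0.08, -0.08, -0.08, -0.08, -0.08, -0.08], "y": [0, 0, 0, 0, 0, 0, 0, 0, 0, 0], "z": [0, 0, 0, 0, 0, 0, 0, 0, 0, 0], "rx": [0, 0, 0, 0, 0, 0, 0, 0, 0, 0], "ry": [0, 0, 0, 0, 0, 0, 0, 0, 0, 0], "rz": [0, 0, 0, 0, 0, 0, 0, 0, 0, 0]})

```text
t: 5.62
tcp_pos: [0.5419, 0.1103, 0.0085]
tool_rot: [-180.0, -0.0, -169.9]
contact_force: [-0.3, -0.7, -0.6]
width: 0.03
gripper_force: 0.0
```

Request:
drive_effector(moves={"aperture": [0.03, 0.03, 0.03, 0.03, 0.03, 0.03], "x": [-0.08, -0.08, -0.064, -0.048, 0, 0], "y": [0, 0, 0, 0, 0, 0], "z": [0, 0, 0, 0, 0, 0], "rx": [0, 0, 0, 0, 0, 0], "ry": [0, 0, 0, 0, 0, 0], "rz": [0, 0, 0, 0, 0, 0]})

```text
t: 6.38
tcp_pos: [0.5582, 0.1132, 0.0085]
tool_rot: [-180.0, -0.0, -169.9]
contact_force: [-0.7, 0.8, 0.1]
width: 0.0295
gripper_force: 0.0
```

```bash
cat > look.py <<'E'
from h import *
from cell import ctrl
import sys
n=sys.argv[1]; N=np.array([.9845,.1757]); OFF=.631
s=ctrl.snapshot(n);p=s["pixels"].astype(int)
cv2.imwrite(f"pics/{n}{sys.argv[2]}.png",s["pixels"][:,:,::-1])
# glass / cap colours, label filled by hull
red=((p[:,:,0]>120)&(p[:,:,1]<50)&(p[:,:,2]<50)).astype(np.uint8)
k,l,st,c=cv2.connectedComponentsWithStats(red)
for i in range(1,k):
    if st[i,4]>8:
        w=plane(s,[c[i]],.017)[0]; print('red blob',st[i,4],c[i].round(1),w.round(4))
B,p=regions(s)
for b in B:
    P=np.argwhere(b)[:,::-1].astype(np.float32);c,w,a=cv2.minAreaRect(P)
    if max(w)>65: continue
    W=plane(s,[c],.017)[0];q=cv2.fitLine(P,2,0,.01,.01).ravel()
    e=plane(s,[q[2:]-15*q[:2],q[2:]+15*q[:2]],.017);d=e[1]-e[0];yaw=np.degrees(np.arctan(-d[0]/d[1]))
    print(len(P),np.round(c,1),np.round(w,1),W.round(4),'x_line',round(N@W[:2]-OFF,4),'yaw',yaw.round(1))
st=ctrl.state();print('tcp',np.round(st["tcp_pos"],4),'n',round(float(N@np.array(st["tcp_pos"])[:2]),4),st["t"])
E
python3 look.py scene 3
```

```text
red blob 9 [432.2 118.1] [0.7317 0.5077 0.017 ]
red blob 56 [304.2 167.1] [0.5721 0.1777 0.017 ]
643 [296.4 182.5] [17.4 43.4] [0.582  0.1236 0.017 ] x_line -0.0363 yaw 10.7
925 [214.  222.6] [18.9 55.5] [ 0.5204 -0.041   0.017 ] x_line -0.1259 yaw 9.6
tcp [0.5582 0.1132 0.0085] n 0.5694 6.425
```

Scaled: -0.003 m is -0.048, -0.002 m is -0.032.

Request:
drive_effector(moves={"aperture": [0.03, 0.03, 0.03, 0.03, 0.03, 0.03, 0.03, 0.03, 0.03], "x": [-0.048, -0.048, -0.048, -0.048, -0.048, -0.048, -0.048, -0.048, -0.032], "y": [0, 0, 0, 0, 0, 0, 0, 0, 0], "z": [0, 0, 0, 0, 0, 0, 0, 0, 0], "rx": [0, 0, 0, 0, 0, 0, 0, 0, 0], "ry": [0, 0, 0, 0, 0, 0, 0, 0, 0], "rz": [0, 0, 0, 0, 0, 0, 0, 0, 0]})

```text
t: 7.55
tcp_pos: [0.5842, 0.1179, 0.0085]
tool_rot: [180.0, 0.0, -169.9]
contact_force: [-0.4, 0.0, -0.1]
width: 0.0298
gripper_force: 0.0
```

Request:
drive_effector(moves={"aperture": [0.03, 0.03, 0.03], "x": [0, 0, 0], "y": [0, 0, 0], "z": [0, 0, 0], "rx": [0, 0, 0], "ry": [0, 0, 0], "rz": [0, 0, 0]})

```text
t: 7.92
tcp_pos: [0.5839, 0.1178, 0.0086]
tool_rot: [-180.0, -0.0, -169.9]
contact_force: [-0.8, -0.2, -0.5]
width: 0.0303
gripper_force: 0.0
```

```bash
python3 look.py scene 4;python3 look.py top 4
```

```text
red blob 9 [432.  118.3] [0.7315 0.5063 0.017 ]
red blob 57 [317.9 169.1] [0.5968 0.1833 0.017 ]
925 [214.2 222.8] [18.9 55.5] [ 0.5209 -0.0411  0.017 ] x_line -0.1254 yaw 9.6
tcp [0.5839 0.1178 0.0086] n 0.5955 7.975
red blob 202 [ 51.9 106.1] [0.7522 0.453  0.017 ]
tcp [0.5839 0.1178 0.0086] n 0.5956 8.025
```

Scaled: -0.06 m is -0.96, 0.04 m is 0.64.

Request:
drive_effector(moves={"aperture": [0.03, 0.03, 0.03, 0.03, 0.03, 0.03, 0.03, 0.03, 0.03, 0.03], "x": [-0.032, -0.032, -0.032, -0.024, 0, 0, 0.32, 0.64, 0, 0], "y": [0, 0, 0, 0, 0, 0, 0, 0, 0, 0], "z": [0, 0, 0, 0, 0, 0, 0, 0, -0.96, -0.96], "rx": [0, 0, 0, 0, 0, 0, 0, 0, 0, 0], "ry": [0, 0, 0, 0, 0, 0, 0, 0, 0, 0], "rz": [0, 0, 0, 0, 0, 0, 0, 0, 0, 0]})

```text
t: 9.28
tcp_pos: [0.5312, 0.1081, 0.1295]
tool_rot: [-179.9, -0.1, -169.9]
contact_force: [1.4, 1.2, 0.3]
width: 0.0298
gripper_force: 0.0
```

Request:
drive_effector(moves={"aperture": [0.03, 0.03, 0.03, 0.03, 0.03, 0.03, 0.03, 0.03, 0.03, 0.03], "x": [0.88, 0.88, 0.64, 0, 0, 0, 0, 0, 0, 0], "y": [0, 0, -0.64, -0.96, -0.96, -0.96, -0.96, -0.96, 0, 0], "z": [0, -0.32, 0, 0, 0, 0, 0, 0, 0, 0], "rx": [0, 0, 0, 0, 0, 0, 0, 0, 0, 0], "ry": [0, 0, 0, 0, 0, 0, 0, 0, 0, 0], "rz": [0, 0, 0, 0, 0, 0, 0, 0, 0, 0]})

```text
t: 10.52
tcp_pos: [0.4436, -0.2524, 0.1482]
tool_rot: [180.0, -0.0, -170.0]
contact_force: [0.1, 0.2, 1.2]
width: 0.03
gripper_force: 0.0
```

```bash
python3 look.py scene 5;python3 look.py top 5
```

```text
red blob 50 [321.3 169.4] [0.6027 0.1853 0.017 ]
423 [285.4 145.8] [14.5 34.9] [0.5048 0.2353 0.017 ] x_line -0.0927 yaw 5.0
297 [310.8 184.1] [ 7.8 42.9] [0.606  0.1311 0.017 ] x_line -0.0114 yaw 10.2
921 [213.9 222.7] [18.9 55.2] [ 0.5204 -0.0412  0.017 ] x_line -0.1259 yaw 9.7
tcp [ 0.4438 -0.2518  0.1484] n 0.3926 10.575
red blob 182 [ 50.2 106.3] [0.752  0.4563 0.017 ]
red blob 104 [192.5 175.3] [0.6087 0.1676 0.017 ]
186 [262.4 230.8] [52.8  4.7] [0.5004 0.0332 0.017 ] x_line -0.1325 yaw -80.2
782 [300.6 218.8] [15.9 53.3] [ 0.5229 -0.0398  0.017 ] x_line -0.1232 yaw 8.9
777 [151.6 227.9] [16.  53.5] [0.507  0.2429 0.017 ] x_line -0.0892 yaw 5.0
tcp [ 0.444  -0.2514  0.1486] n 0.3929 10.625
```

View pics/top5.png

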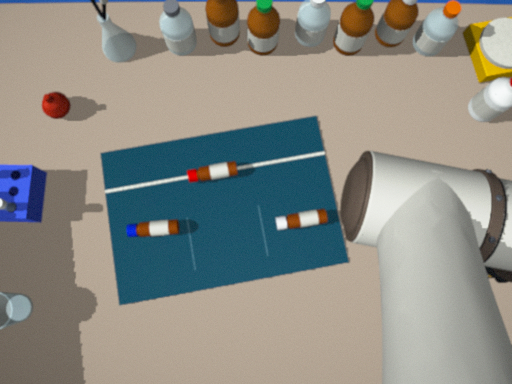

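The top view shows the red vial, cap (193,175) to base (238,169), lying along the white line. The blue and white vials are where they started. A numeric check of its whole outline follows.

```bash
python3 - <<'E'
from h import *
from cell import ctrl
N=np.array([.9845,.1757])
for n,(x0,x1,y0,y1),off in(("top",(180,245,155,190),.6316),("scene",(280,335,155,215),.6304)):
    s=ctrl.snapshot(n);p=s["pixels"].astype(int)
    m=((p[:,:,0]>p[:,:,2]+25)).astype(np.uint8)  # cap+amber
    z=np.zeros_like(m);z[y0:y1,x0:x1]=m[y0:y1,x0:x1]
    P=np.argwhere(z)[:,::-1].astype(np.float32);c,w,a=cv2.minAreaRect(P)
    W=plane(s,[c],.017)[0];b=cv2.boxPoints((c,w,a));q=sorted(b,key=lambda v:np.linalg.norm(v-b[0]))
    d=np.diff(plane(s,[(q[0]+q[1])/2,(q[2]+q[3])/2],.017),axis=0)[0]
    print(n,len(P),np.round(c,1),np.round(w,1),W.round(4),'x',round(N@W[:2]-off,4),'yaw-line',np.degrees(np.arctan(-d[0]/d[1])).round(1)-10.1)
E
```

```text
top 431 [211.5 171.7] [13.6 50.5] [0.6156 0.1308 0.017 ] x -0.0025 yaw-line 0.09999999999999964
scene 464 [298.6 181.1] [50.8 42.6] [0.5834 0.1295 0.017 ] x -0.0333 yaw-line 78.2
```

```bash
python3 -c "
from cell import ctrl
print(ctrl.finish_job())"
```

```text
the job is handed in; nothing more can be done
None
```

I rolled the red-capped vial up to the white line and handed the job in after about 11 s of robot time. It rests about 3 mm short of the line and parallel to it (top view; the cap in the scene view reads 4–5 mm short), the other two vials haven't moved beyond measurement error, and the arm is clear; the hand-in returned no verdict.

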